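Hang the swinging target on the shooting gallery

ROBOT

A 6-joint arm with a two-finger parallel gripper is mounted at the origin on the work surface. World frame = base frame: x ahead of the robot, y to its left, z up, the work surface at z = 0. Lengths are in m, angles in rad, forces in N, time in s.
With the tool pointing down it reaches from about 0.4 to 0.825 m from the base axis. Payload 7 kg.
Tool frame: the origin (TCP) lies at the centre of the arm's flange, where the gripper is bolted on; the fingertips stand 178 mm ahead of it and the grasp point (between the pads) lies 159 mm ahead of it; z points along the fingers, y is the direction in which the jaws open and shut (so a half turn about z gives the same grasp; the last joint's range is limited). The gripper opens to 88 mm and grips with 3 to 60 N. Pads are 19 mm wide; open, the fingers measure 130 mm over their backs; the gripper's body (78 mm by 193 mm) begins 47 mm behind the grasp point.
Start: joints at [-1.054, 0.359, 0.012, 0, -1.224, -0.288], TCP at [0.153, -0.657, 0.405] pointing down, gripper open.
Joint ranges: [-3.07, 3.07], [-1.43, 2.12], [-1.02, 1.25], [-3.03, 1.67], [-3.05, -0], [-3.03, 3.03]. Speed limits (rad/s): [2.39, 2.39, 3.01, 3.14, 3.14, 3.14].

INTERFACE

Orientations are given as [roll, pitch, yaw] about the fixed x, y, z axes, in that order (R = Rz(yaw) Ry(pitch) Rx(roll)).
In Python, from station import * gives the robot as it stands.
- The arm moves only by the tool send_rows, never from a script. Its argument "motion" is a list of rows, each an object with "offset": the shift along the tool's x, y, z in cm, a list of three; "turn": the turn about the tool's z in degrees. In form: [{"offset": [x, y, z], "turn": turn}, ...]. A call has 1 to 8 rows; each row is the pose to reach, as a shift and turn from the pose commanded when the call began, along the tool's axes at that moment; what a row does not reach only later rows make up. A row lasts 1/10 s, in which the tool goes at most 50 mm and 8.59 degrees, less where a joint would pass 70% of its speed; a pose out of reach is approached as far as the arm can. A call with a gripper value outside its range is refused whole. "hand" is the opening, from -1 (shut) to 1 (fully open), set as the call begins (left out, the last holds). The fingers move at their own pace and stop on an object; "squeeze" is the grip in N (left out, the last holds). Time passes only in rows, so rows that repeat a pose let the fingers close. It gives the time, the measured TCP pose, the force and the opening at its end, in the units of the state.
- get_state(): the state, without advancing time (a new reading comes with each control period).
- grab_frame(name): name is "scene" or "top" or "wrist"; returns a dict with "frame" (384x512x3 uint8, blue, green, red), "range_z" (384x512 float32, m along the optical axis (not along the pixel's ray), 0 where there is no reading), "vertical_fov" (degrees; the focal length in pixels is half the picture's height over the tangent of half this angle, whatever the lens; pixels are square), "cx", "cy" (the principal point, pixels), "cam_to_world" (4x4, takes a point from camera to world coordinates). Camera axes: x right, y up, looking along -z (the intrinsics and any distortion apply to the point x, -y, -z); pixel columns grow to the right and rows downward; lengths in m; the calibration is good to about 2 mm. The wrist camera is an equidistant fisheye: a pixel r from the principal point sees the ray r / f radians off the axis. A picture is of the moment at which its call begins.
- job_done(): hands the job in, once; it reports no verdict.
The state is a dict: "t": time; "q": joint angles; "qd": joint speeds; "joint_efforts": joint torques, N m; "eef_pos": TCP position; "ee_rot": TCP orientation; "force": force on the tool from outside, world axes, zero at the start; "moment": the same for the moment, N m; "width": finger opening in m.
Only numpy, scipy, OpenCV 4.12 (cv2) and the standard library are available. Lean on these libraries where they do the work, as an engineer would, in place of code of your own. Each camera call takes 0.05 s, during which the arm holds its last target. There are 200 camera calls.

TASK

Take the target with the two hook knuckles out of the rack by its top tab and lower it between the gallery's two posts so that both knuckles drop over the two pins at once, sitting fully down on them. Keep hold of it until the pins are up inside the knuckles rather than dropping it in, then let go and leave it hanging upright and still. Leave the plain target, which has no knuckles, in the rack.

Things in the scene. Friction and masses are not known exactly. Their poses are not given: they have to be found in the camera images.
- hinged_target: Plywood target 80 wide, 10 thick, 150 high: board to z 105, then top tab 40 wide. Grey hook knuckles at y +-72 (12 wide, 156 overall), open below: slot 14 wide in x, roof at z 90, straight to z 71, flaring to a 38 wide mouth at z 52. About 0.2 kg. Origin: centre of bottom edge; x normal to face, y along width, z up. Front and back alike. Starts upright in one rack slot; hangs upright by its knuckles.
- plain_target: Plain target in the other rack slot: plywood board 80 mm wide, 10 thick, 105 high with the same tab (40 wide) up to 150 mm, the same bull's-eye and steel bottom strip, but no knuckles. Origin: centre of the bottom edge; axes as the hinged target. Stays where it is.
- gallery: Fixed wooden gallery: base 150 (x) by 250 (y), 15 thick; two posts, inner faces at y +-90, tops at z 140. From each a level steel pin, 8 diameter, axis at x 0, z 120, points inward along y and ends at y +-55. Origin: centre of base underside, on the table; z up. Seated, the hinged target's origin is at x 0, y 0, z 34, its width along y, either face forward. Sizes in mm.
- rack: Low grey plastic rack fixed to the table, base 170 mm (x) by 100 mm (y), 10 mm thick, on which the targets stand. Two slots along y at x = +45 and -45 mm, 13 mm wide between walls 90 mm long and 30 mm high; targets lift straight up out of them. Which target is in which slot varies. Origin: centre of its underside.

How it is judged:
On the way:
1. the hinged target is lowered in the grip until the pins are inside both knuckles' mouths (its origin less than 66 mm above the gallery's underside) (contact force between the fingers and hinged_target above 0.5 N and z of hinged_target in the frame of gallery between 0.029 and 0.066 m and x of hinged_target in the frame of gallery between -0.016 and 0.016 m and y of hinged_target in the frame of gallery between -0.016 and 0.016 m and angle between the y axis of hinged_target and the y axis of gallery, either way round below 0.2 rad and angle between hinged_target's own z axis and vertical below 0.2 rad), for 0.1 s.
At the end, for the whole second after the job is handed in: The hinged target hangs on both pins, released and still: within 12 mm in x and 16 mm in y of the gallery's centre, origin 29 to 40 mm up, its width within 0.18 rad of the gallery's y, upright within 0.18 rad; the plain target within 30 mm of its start (x of hinged_target in the frame of gallery between -0.012 and 0.012 m and y of hinged_target in the frame of gallery between -0.016 and 0.016 m and z of hinged_target in the frame of gallery between 0.029 and 0.04 m and angle between the y axis of hinged_target and the y axis of gallery, either way round below 0.18 rad and angle between hinged_target's own z axis and vertical below 0.18 rad and contact force between hinged_target and gallery above 0.5 N and contact force between the fingers and hinged_target below 0.1 N and linear speed of hinged_target below 0.03 m/s and angular speed of hinged_target below 0.3 rad/s and distance of plain_target from where it was at the start of the episode below 0.03 m); the robot touches nothing.
It fails at once if the plain target is moved more than 30 mm (distance of plain_target from where it was at the start of the episode above 0.03 m).
It also fails if it takes over 42 s, if anything falls off the work surface, if the arm or the gripper's body presses on something with over 40 N, if the wrist force passes 120 N, or if a joint passes its speed limit or range.

## Working session

There is one attempt and no reset: what is moved stays moved. The work goes in short steps, Python scripts to look and compute and a tool call to move; the robot and the scene stay as the last step left them, time stands still between calls to the robot, and variables do not carry over. Pictures are saved under pics/ and viewed, about 8 in all and at most 12, crops included, and the job is handed in when it is done.

Besides the shell and the picture viewer there is one more tool, called after "Request:" as name([rows], argument=value, ...), one row to a line, values as JSON. send_rows: Moves the arm, as the interface text tells. Its arguments: {"type":"object","properties":{"motion":{"type":"array"},"hand":{"type":"number"},"squeeze":{"type":"number"}},"required":["motion"]}

```bash
mkdir -p pics; ls
cat > h.py <<'E'
from station import *
import numpy as np, cv2
def snap(name):
    d=grab_frame(name); s=d["frame"]; z=d["range_z"]; h,w=z.shape
    f=h/2/np.tan(np.radians(d["vertical_fov"])/2)
    u,v=np.meshgrid(np.arange(w),np.arange(h))
    a=(u-d["cx"])/f; b=(v-d["cy"])/f
    if name=="wrist":
        r=np.hypot(a,b)+1e-9; k=np.tan(np.minimum(r,1.5))/r; a=a*k;b=b*k
    P=np.stack([a*z,-b*z,-z,np.ones_like(z)],-1)@np.array(d["cam_to_world"]).T
    P=P[...,:3]; P[z==0]=np.nan
    return d,s,P
E
python3 - <<'E'
from h import *
s=get_state(); print(s)
ims=[]
for n in ("scene","top"):
    d,im,P=snap(n); np.save(n+".npy",P); cv2.imwrite(n+".png",im); ims.append(im)
    print(n,d["vertical_fov"],d["cx"],d["cy"],np.round(d["cam_to_world"],3).tolist())
cv2.imwrite("pics/a.png",cv2.resize(ims[0],(796,597))); cv2.imwrite("pics/b.png",cv2.resize(ims[1],(796,597)))
E
```

```text
pics
{'t': 0.0, 'q': array([-1.05389646e+00,  3.59375550e-01,  1.10124532e-02, -3.75934940e-04,
       -1.22409654e+00, -2.88076652e-01]), 'qd': array([-0.0003278 ,  0.00014811,  0.00112788, -0.00073725,  0.00086519,
       -0.00177455]), 'joint_efforts': array([ 8.14086507e-04, -5.82710409e+01,  2.93052667e+01,  6.99704647e+00,
        6.83742706e-03, -1.62142242e-04]), 'eef_pos': array([ 0.15304461, -0.65719897,  0.40370492]), 'ee_rot': array([ 3.13989747e+00, -1.33775545e-04, -2.91289736e+00]), 'force': array([-0.25975134,  0.41094044,  0.02289424]), 'moment': array([0.0593168 , 0.02214604, 0.00010789]), 'width': 0.0878086929734264}
scene 42.05786105327077 253.07610449573005 197.21829398981845 [[0.413, -0.622, 0.665, 1.224], [0.911, 0.294, -0.29, -0.284], [-0.015, 0.725, 0.688, 0.762], [0.0, 0.0, 0.0, 1.0]]
top 50.6828330376908 253.4215433566284 181.37620752861685 [[-0.017, 0.996, -0.09, 0.474], [-1.0, -0.016, 0.01, 0.035], [0.009, 0.091, 0.996, 0.804], [0.0, 0.0, 0.0, 1.0]]
```

View pics/a.png

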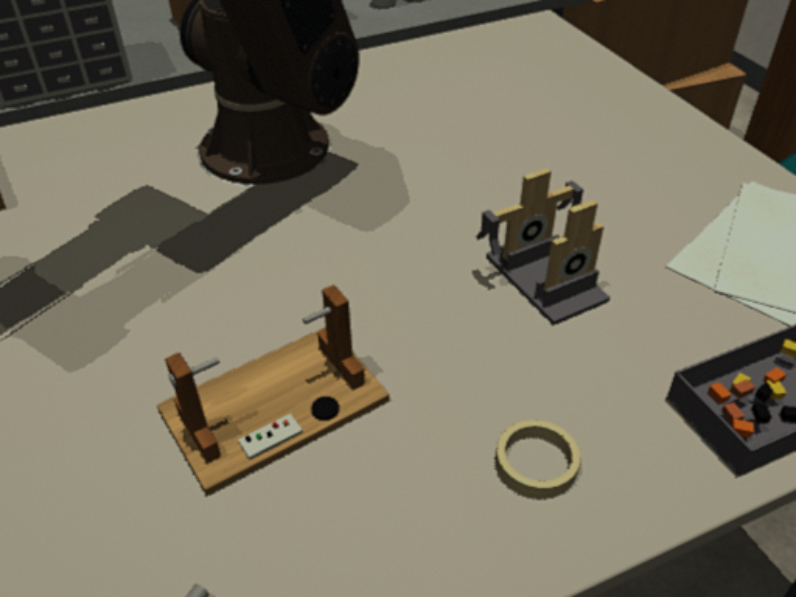

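View pics/b.png

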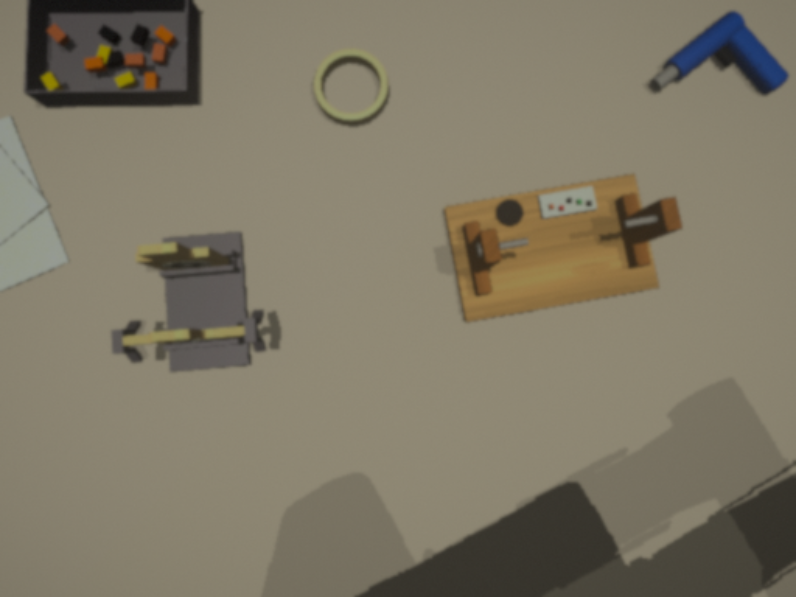

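The hinged target is the one nearer the robot: scene (535,215), top (185,336). The plain one is at scene (577,250). The gallery's centre is near top (550,248). Next I'll measure both from depth.

Run:
```python
from h import *
def desc(tag,Q):
    if len(Q)<5: print(tag,len(Q)); return
    r=cv2.minAreaRect((Q[:,:2]*1000).astype(np.float32))
    print(tag,len(Q),np.round(r[0],1),np.round(r[1],1),round(r[2],1),"med z",np.round(np.median(Q[:,2]),4))
for n in ("scene","top"):
    P=np.load(n+".npy"); Q=P.reshape(-1,3); Q=Q[np.isfinite(Q[:,0])]
    m=(Q[:,0]>.3)&(Q[:,0]<.75)&(Q[:,1]>.1)&(Q[:,1]<.4)
    R=Q[m]; T=R[R[:,2]>.13]
    if len(T):
        k=cv2.kmeans(T[:,:2].astype(np.float32),2,None,(3,50,1e-6),5,cv2.KMEANS_PP_CENTERS)
        for i in (0,1): desc(n+" tab",T[k[1][:,0]==i])
    desc(n+" rackbase",R[(R[:,2]>.006)&(R[:,2]<.014)])
    for lo,hi in ((.095,.12),):
        desc(n+" z.095-.12",R[(R[:,2]>lo)&(R[:,2]<hi)&(R[:,0]<.5)])
    G=Q[(Q[:,0]>.3)&(Q[:,0]<.75)&(Q[:,1]<0)&(Q[:,1]>-.4)]
    desc(n+" gbase",G[(G[:,2]>.0115)&(G[:,2]<.0185)])
    T=G[(G[:,2]>.134)&(G[:,2]<.146)]
    for s in (0,1):
        t=T[(T[:,1]>np.mean(T[:,1]))==s]; desc(n+" post",t)
    H=G[(G[:,2]>.117)&(G[:,2]<.128)]
    desc(n+" pinz",H)
```

```text
scene tab 267 [574.  271.8] [13.1 41.2] 3.0 med z 0.1487
scene tab 241 [484.4 258.2] [14.3 43.3] 4.2 med z 0.1483
scene rackbase 1002 [530.4 263.5] [170.4 101.4] 4.6 med z 0.009
scene z.095-.12 616 [484.1 258.1] [ 29.9 160.5] 3.8 med z 0.1106
scene gbase 5765 [ 590.2 -173.2] [154.1 249.8] 9.4 med z 0.0142
scene post 186 [ 605.4 -270.9] [39.9 17.7] 9.8 med z 0.1388
scene post 152 [574.7 -75.4] [38.3 18.7] 9.7 med z 0.1386
scene pinz 303 [ 591.9 -175.3] [ 34.9 217.2] 9.3 med z 0.1221
top tab 206 [481.7 258.1] [10.  40.7] 3.6 med z 0.1592
top tab 266 [570.9 272.1] [10.4 40.9] 4.3 med z 0.1589
top rackbase 2897 [526.4 265.6] [170.2 100.6] 3.9 med z 0.0097
top z.095-.12 586 [481.3 258.2] [ 25.8 156.7] 3.8 med z 0.1145
top gbase 7040 [ 587.6 -172.7] [150.  250.6] 9.2 med z 0.0143
top post 242 [ 603.4 -270.1] [35.9 19.9] 10.3 med z 0.139
top post 241 [571.7 -75.1] [35.9 18.3] 8.8 med z 0.1392
top pinz 286 [ 586.5 -170.8] [ 35.1 218.2] 9.3 med z 0.1227
```

```bash
cat >> h.py <<'E'
from scipy.spatial.transform import Rotation as Ro
def plan(pos,yaw_deg):
    s=get_state(); R=Ro.from_euler("xyz",s["ee_rot"]).as_matrix()
    y=np.degrees(s["ee_rot"][2]); t=-((yaw_deg-y+180)%360-180)
    print("t",round(s["t"],2),"pos",np.round(s["eef_pos"],4),"rpy",np.round(np.degrees(s["ee_rot"]),2),"w",round(s["width"],4),"F",np.round(s["force"],1))
    print("offset cm",np.round(R.T@(np.array(pos)-s["eef_pos"])*100,2),"turn",round(t,2))
E
python3 -c "
from h import *
plan([.55,-.15,.42],-110)"
```

```text
t 0.1 pos [ 0.153  -0.6573  0.4038] rpy [ 1.7992e+02 -1.0000e-02 -1.6690e+02] w 0.0879 F [-0.1 -0.7  0.1]
offset cm [-50.16  40.41  -1.56] turn -56.9
```

Request:
send_rows([
  {"offset": [-50.2,40.4,-1.6],"turn": -57},
  {"offset": [-50.2,40.4,-1.6],"turn": -57},
  {"offset": [-50.2,40.4,-1.6],"turn": -57},
  {"offset": [-50.2,40.4,-1.6],"turn": -57},
  {"offset": [-50.2,40.4,-1.6],"turn": -57},
  {"offset": [-50.2,40.4,-1.6],"turn": -57},
  {"offset": [-50.2,40.4,-1.6],"turn": -57},
  {"offset": [-50.2,40.4,-1.6],"turn": -57},
], hand=1)

```text
t: 0.9
eef_pos: [0.4003, -0.3407, 0.4146]
ee_rot: [3.142, 0.0, -1.915]
force: [0.8, -1.2, 0.9]
width: 0.0876
```

```bash
python3 -c "
from h import *
plan([.485,.258,.40],-86)"
```

```text
t 0.9 pos [ 0.4003 -0.3407  0.4146] rpy [ 1.800e+02  1.000e-02 -1.097e+02] w 0.0876 F [ 0.8 -1.2  0.9]
offset cm [-59.22  12.21   1.47] turn -23.7
```

Request:
send_rows([
  {"offset": [-59.2,12.2,1.5],"turn": -23.7},
  {"offset": [-59.2,12.2,1.5],"turn": -23.7},
  {"offset": [-59.2,12.2,1.5],"turn": -23.7},
  {"offset": [-59.2,12.2,1.5],"turn": -23.7},
  {"offset": [-59.2,12.2,1.5],"turn": -23.7},
  {"offset": [-59.2,12.2,1.5],"turn": -23.7},
  {"offset": [-59.2,12.2,1.5],"turn": -23.7},
  {"offset": [-59.2,12.2,1.5],"turn": -23.7},
])

```text
t: 1.7
eef_pos: [0.4565, 0.0552, 0.4048]
ee_rot: [-3.141, 0.0, -1.504]
force: [1.5, -0.2, -0.3]
width: 0.0875
```

```bash
python3 -c "
from h import *
plan([.482,.258,.40],-86)"
```

```text
t 1.7 pos [0.4565 0.0552 0.4048] rpy [-1.7998e+02  2.0000e-02 -8.6170e+01] w 0.0875 F [ 1.5 -0.2 -0.3]
offset cm [-20.06  -3.9    0.49] turn -0.17
```

Request:
send_rows([
  {"offset": [-5,-1,0.1],"turn": 0},
  {"offset": [-10,-2,0.2],"turn": 0},
  {"offset": [-15,-3,0.4],"turn": 0},
  {"offset": [-18,-3.5,0.5],"turn": 0},
  {"offset": [-20,-3.9,0.5],"turn": 0},
  {"offset": [-20,-3.9,0.5],"turn": 0},
  {"offset": [-20,-3.9,0.5],"turn": 0},
])

```text
t: 2.4
eef_pos: [0.4824, 0.2551, 0.3992]
ee_rot: [3.141, -0.001, -1.504]
force: [1.1, 0.4, -1.0]
width: 0.0875
```

Run:
```python
from h import *
d,im,P=snap("wrist"); cv2.imwrite("pics/c.png",im)
plan([.482,.258,.303],-86)
Q=P.reshape(-1,3);Q=Q[np.isfinite(Q[:,0])]
T=Q[(Q[:,2]>.154)&(Q[:,2]<.166)&(abs(Q[:,0]-.482)<.03)&(abs(Q[:,1]-.258)<.06)]
print(len(T),cv2.minAreaRect((T[:,:2]*1000).astype(np.float32)), np.median(T,0))
```

```text
t 2.45 pos [0.4825 0.2546 0.3995] rpy [ 1.7997e+02 -2.0000e-02 -8.6210e+01] w 0.0881 F [-0.3  0.3 -0.3]
offset cm [-0.35  0.02  9.65] turn -0.21
647 ((484.2684326171875, 260.0032958984375), (9.378007888793945, 40.64910125732422), 4.013630390167236) [0.48414868 0.25835943 0.15984452]
```

View pics/c.png

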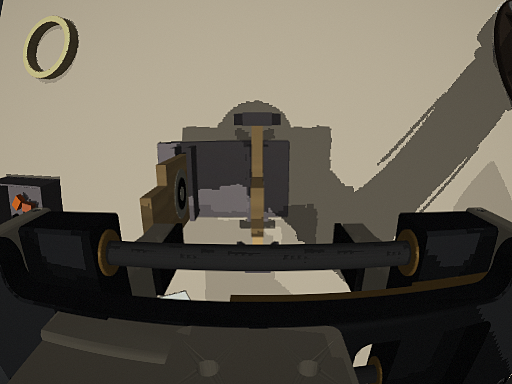

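The wrist view shows the tab (257,190) lying between the open fingers, with the plain target clear on the left (170,195). I'll go down and grip.

Request:
send_rows([
  {"offset": [-0.4,-0.1,3],"turn": 0},
  {"offset": [-0.4,-0.1,6],"turn": 0},
  {"offset": [-0.4,-0.1,8],"turn": 0},
  {"offset": [-0.4,-0.1,9.6],"turn": 0},
  {"offset": [-0.4,-0.1,9.6],"turn": 0},
  {"offset": [-0.4,-0.1,9.6],"turn": 0},
])

```text
t: 3.05
eef_pos: [0.4836, 0.2585, 0.3043]
ee_rot: [-3.141, -0.0, -1.505]
force: [0.9, -0.1, 0.1]
width: 0.0879
```

Request:
send_rows([
  {"offset": [0,0,0],"turn": 0},
  {"offset": [0,0,0],"turn": 0},
  {"offset": [0,0,0],"turn": 0},
  {"offset": [0,0,0],"turn": 0},
  {"offset": [0,0,0],"turn": 0},
  {"offset": [0,0,0],"turn": 0},
  {"offset": [0,0,0],"turn": 0},
  {"offset": [0,0,0],"turn": 0},
], hand=-1, squeeze=25)

```text
t: 3.85
eef_pos: [0.4833, 0.2594, 0.3036]
ee_rot: [3.142, -0.0, -1.504]
force: [0.3, 0.3, -0.0]
width: 0.0289
```

Request:
send_rows([
  {"offset": [0,0,0],"turn": 0},
  {"offset": [0,0,0],"turn": 0},
  {"offset": [0,0,0],"turn": 0},
  {"offset": [0,0,0],"turn": 0},
  {"offset": [0,0,0],"turn": 0},
  {"offset": [0,0,0],"turn": 0},
])

```text
t: 4.45
eef_pos: [0.4833, 0.2594, 0.3036]
ee_rot: [3.142, 0.0, -1.504]
force: [-0.2, 0.0, -0.2]
width: 0.0099
```

Request:
send_rows([
  {"offset": [0,0,-1],"turn": 0},
  {"offset": [0,0,-3],"turn": 0},
  {"offset": [0,0,-6],"turn": 0},
  {"offset": [0,0,-9],"turn": 0},
  {"offset": [0,0,-12],"turn": 0},
  {"offset": [0,0,-14.5],"turn": 0},
  {"offset": [0,0,-16],"turn": 0},
  {"offset": [0,0,-16],"turn": 0},
])

```text
t: 5.25
eef_pos: [0.4835, 0.2594, 0.4665]
ee_rot: [-3.138, 0.003, -1.504]
force: [0.0, -0.9, -3.0]
width: 0.0098
```

```bash
python3 -c "
from h import *
plan([.55,-.12,.46],-83)"
```

```text
t 5.25 pos [0.4835 0.2594 0.4665] rpy [-1.798e+02  1.600e-01 -8.618e+01] w 0.0098 F [ 0.  -0.9 -3. ]
offset cm [38.3  -4.11  0.56] turn -3.18
```

Request:
send_rows([
  {"offset": [1.5,-0.3,0],"turn": -0.5},
  {"offset": [4,-0.7,0],"turn": -1},
  {"offset": [7.5,-1.3,0],"turn": -1.5},
  {"offset": [11,-1.9,0],"turn": -2},
  {"offset": [14.5,-2.5,0],"turn": -2.5},
  {"offset": [18,-3.1,0],"turn": -3},
  {"offset": [21.5,-3.7,0],"turn": -3.5},
  {"offset": [25,-4.3,0],"turn": -4},
])

```text
t: 6.05
eef_pos: [0.5426, 0.0113, 0.4625]
ee_rot: [3.14, 0.0, -1.434]
force: [0.2, 0.5, -3.4]
width: 0.0098
```

Request:
send_rows([
  {"offset": [3.5,-0.6,0],"turn": -0.4},
  {"offset": [7,-1.2,0],"turn": -0.8},
  {"offset": [10.5,-1.8,0],"turn": -1.2},
  {"offset": [14,-2.4,0],"turn": -1.4},
  {"offset": [16.5,-2.9,0],"turn": -1.5},
  {"offset": [18,-3.1,0],"turn": -1.5},
  {"offset": [18.5,-3.2,0],"turn": -1.5},
  {"offset": [18.5,-3.2,0],"turn": -1.5},
])

```text
t: 6.85
eef_pos: [0.5996, -0.1663, 0.4628]
ee_rot: [3.14, 0.001, -1.409]
force: [-0.2, 0.8, -2.8]
width: 0.0099
```

Run:
```python
from h import *
plan([.588,-.173,.466],-80.7)
ims=[]
for n in ("scene","top"):
    d,im,P=snap(n); np.save(n+"2.npy",P); ims.append(im)
cv2.imwrite("pics/d.png",np.hstack([ims[0][:,:400],ims[1][:,112:]]))
```

```text
t 6.85 pos [ 0.5996 -0.1663  0.4628] rpy [ 1.7992e+02  3.0000e-02 -8.0740e+01] w 0.0099 F [-0.2  0.8 -2.8]
offset cm [ 0.47  1.25 -0.32] turn -0.04
```

View pics/d.png

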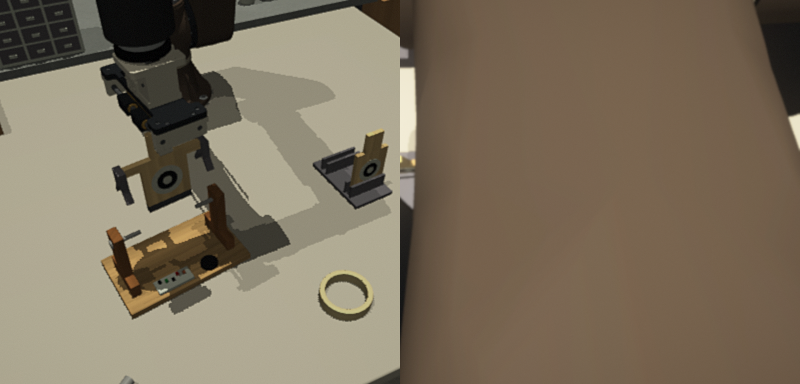

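The target hangs upright in the grip above the gallery (scene 165,175); the arm blocks the top camera. I'll check the board's tilt and position against the gallery in the scene camera's own depth.

Run:
```python
from h import *
P=np.load("scene2.npy"); Q=P.reshape(-1,3); Q=Q[np.isfinite(Q[:,0])]
s=get_state(); c=s["eef_pos"]; R=Ro.from_euler("xyz",s["ee_rot"]).as_matrix()
L=(Q-c)@R*1000   # tool frame mm
m=(abs(L[:,0])<37)&(abs(L[:,1])<20)&(L[:,2]>192)&(L[:,2]<285)
A=L[m]; k=np.linalg.lstsq(np.c_[A[:,0],A[:,2]-240,np.ones(len(A))],A[:,1],rcond=None)[0]
print("face y=",k," n",len(A),"resid",np.std(A[:,1]-np.c_[A[:,0],A[:,2]-240,np.ones(len(A))]@k))
A=L[(abs(L[:,0])<100)&(abs(L[:,1])<25)&(L[:,2]>200)&(L[:,2]<290)]
print("x extent",np.percentile(A[:,0],[.5,99.5]))
A=L[(abs(L[:,0])<100)&(abs(L[:,1])<25)&(L[:,2]>270)&(L[:,2]<320)]
print("bottom",np.percentile(A[:,2],[50,95,99.5]))
```

```text
face y= [ 2.90136822e-03 -4.95823596e-05 -5.31535753e+00]  n 1877 resid 1.1356284448649714
x extent [-75.26878886  79.98335764]
bottom [282.24477575 293.87460245 295.98140995]
```

Request:
send_rows([
  {"offset": [0.2,0.6,0],"turn": 0},
  {"offset": [0.3,1.1,0],"turn": 0},
  {"offset": [0.3,1.1,0],"turn": 0},
  {"offset": [0.3,1.1,1],"turn": 0},
  {"offset": [0.3,1.1,3],"turn": 0},
  {"offset": [0.3,1.1,5],"turn": 0},
  {"offset": [0.3,1.1,6],"turn": 0},
  {"offset": [0.3,1.1,6],"turn": 0},
])

```text
t: 7.75
eef_pos: [0.589, -0.1707, 0.4017]
ee_rot: [3.138, 0.001, -1.408]
force: [0.3, -0.2, -2.4]
width: 0.0099
```

Run:
```python
from h import *
plan([.5895,-.171,.328],-80.7)
d,im,P=snap("scene"); Q=P.reshape(-1,3)
cv2.imwrite("pics/e.png",cv2.resize(im[130:330,60:300],None,fx=3,fy=3,interpolation=cv2.INTER_CUBIC))
```

```text
t 7.75 pos [ 0.589  -0.1707  0.4017] rpy [ 1.7981e+02  5.0000e-02 -8.0700e+01] w 0.0099 F [ 0.3 -0.2 -2.4]
offset cm [ 0.04 -0.07  7.37] turn 0.0
```

View pics/e.png

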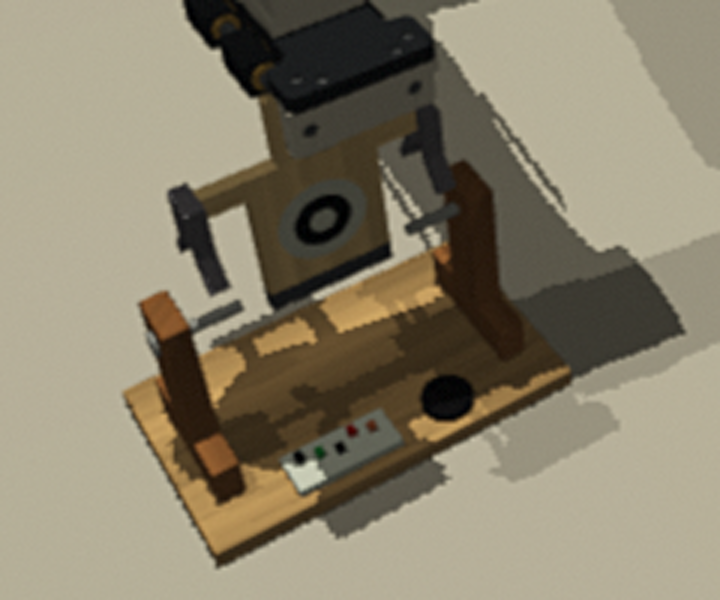

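The knuckles, with lower ends at (218,285) and (445,185), stand just above the pins at (215,315) and (435,218), between the posts. Lowering now.

Request:
send_rows([
  {"offset": [0,-0.05,1],"turn": 0},
  {"offset": [0,-0.05,2],"turn": 0},
  {"offset": [0,-0.05,3],"turn": 0},
  {"offset": [0,-0.05,3.8],"turn": 0},
  {"offset": [0,-0.05,4.5],"turn": 0},
  {"offset": [0,-0.05,5.1],"turn": 0},
  {"offset": [0,-0.05,5.4],"turn": 0},
  {"offset": [0,-0.05,5.4],"turn": 0},
])

```text
t: 8.6
eef_pos: [0.5898, -0.1708, 0.3492]
ee_rot: [3.141, 0.0, -1.408]
force: [-0.7, -0.2, -2.8]
width: 0.0097
```

Request:
send_rows([
  {"offset": [0,0,0.4],"turn": 0},
  {"offset": [0,0,0.8],"turn": 0},
  {"offset": [0,0,1.2],"turn": 0},
  {"offset": [0,0,1.5],"turn": 0},
  {"offset": [0,0,1.7],"turn": 0},
  {"offset": [0,0,1.8],"turn": 0},
  {"offset": [0,0,1.8],"turn": 0},
])

```text
t: 9.3
eef_pos: [0.5898, -0.1708, 0.3315]
ee_rot: [3.141, 0.0, -1.408]
force: [1.1, 0.2, -4.0]
width: 0.0099
```

Run:
```python
from h import *
plan([.5895,-.171,.328],-80.7)
d,im,P=snap("scene"); Q=P.reshape(-1,3)
cv2.imwrite("pics/f.png",cv2.resize(im[130:330,60:300],None,fx=3,fy=3,interpolation=cv2.INTER_CUBIC))
```

```text
t 9.3 pos [ 0.5898 -0.1708  0.3315] rpy [179.99   0.   -80.69] w 0.0099 F [ 1.1  0.2 -4. ]
offset cm [0.02 0.03 0.35] turn 0.01
```

View pics/f.png

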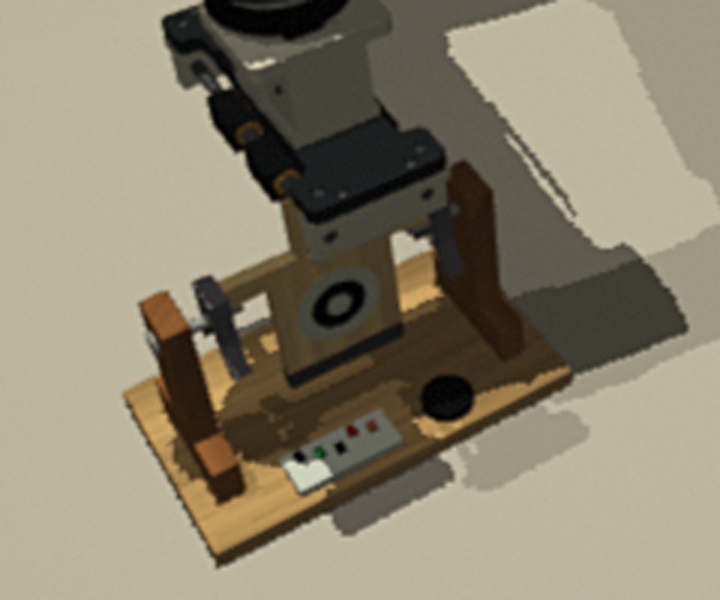

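The left pin enters its knuckle (210,325) near the slot's top, and the right one (440,215) matches, with no side force. I'll lower the last few mm until contact.

Request:
send_rows([
  {"offset": [0,0,0.1],"turn": 0},
  {"offset": [0,0,0.2],"turn": 0},
  {"offset": [0,0,0.3],"turn": 0},
  {"offset": [0,0,0.35],"turn": 0},
  {"offset": [0,0,0.35],"turn": 0},
])

```text
t: 9.85
eef_pos: [0.5898, -0.1708, 0.328]
ee_rot: [3.141, 0.0, -1.408]
force: [-0.7, 0.5, -2.3]
width: 0.0099
```

Request:
send_rows([
  {"offset": [0,0,0.05],"turn": 0},
  {"offset": [0,0,0.1],"turn": 0},
  {"offset": [0,0,0.15],"turn": 0},
  {"offset": [0,0,0.15],"turn": 0},
])

```text
t: 10.25
eef_pos: [0.5898, -0.1708, 0.3276]
ee_rot: [-3.141, -0.0, -1.408]
force: [-3.6, 1.4, 4.7]
width: 0.0098
```

Contact: the force went from −2.5 to +4.7 N and downward motion stopped at 0.3276, about the predicted seated height of 0.328. Releasing.

Request:
send_rows([
  {"offset": [0,0,-0.05],"turn": 0},
  {"offset": [0,0,-0.05],"turn": 0},
  {"offset": [0,0,-0.05],"turn": 0},
  {"offset": [0,0,-0.05],"turn": 0},
  {"offset": [0,0,-0.05],"turn": 0},
  {"offset": [0,0,-0.05],"turn": 0},
  {"offset": [0,0,-0.05],"turn": 0},
  {"offset": [0,0,-0.05],"turn": 0},
], hand=0.2)

```text
t: 11.05
eef_pos: [0.5898, -0.1708, 0.3272]
ee_rot: [-3.142, -0.0, -1.408]
force: [-0.5, -0.8, 0.2]
width: 0.0523
```

Request:
send_rows([
  {"offset": [0,0,-1],"turn": 0},
  {"offset": [0,0,-3],"turn": 0},
  {"offset": [0,0,-6],"turn": 0},
  {"offset": [0,0,-9],"turn": 0},
  {"offset": [0,0,-11],"turn": 0},
  {"offset": [0,0,-12],"turn": 0},
  {"offset": [0,0,-12],"turn": 0},
])

```text
t: 11.75
eef_pos: [0.5899, -0.1709, 0.449]
ee_rot: [-3.139, -0.001, -1.408]
force: [0.5, -0.4, -0.7]
width: 0.0527
```

Run:
```python
from h import *
plan([.5895,-.171,.328],-80.7)
d,im,P=snap("scene"); Q=P.reshape(-1,3); Q=Q[np.isfinite(Q[:,0])]
cv2.imwrite("pics/g.png",cv2.resize(im[130:330,60:300],None,fx=3,fy=3,interpolation=cv2.INTER_CUBIC))
a=np.radians(9.3); L=(Q-[.5895,-.173,0])*1000; L[:,:2]=L[:,:2]@np.array([[np.cos(a),-np.sin(a)],[np.sin(a),np.cos(a)]])
A=L[(abs(L[:,1])<36)&(abs(L[:,0])<20)&(L[:,2]>45)&(L[:,2]<130)]
k=np.linalg.lstsq(np.c_[A[:,1],A[:,2]-90,np.ones(len(A))],A[:,0],rcond=None)[0]; print("face x (5 expected)",k)
T=L[(abs(L[:,1])<25)&(abs(L[:,0])<20)&(L[:,2]>150)]; print("tab top z (184)",np.percentile(T[:,2],98),"y",np.percentile(T[:,1],[1,99]))
```

```text
t 11.75 pos [ 0.5899 -0.1709  0.449 ] rpy [-1.7983e+02 -3.0000e-02 -8.0690e+01] w 0.0527 F [ 0.5 -0.4 -0.7]
offset cm [ 0.    0.07 12.1 ] turn 0.01
face x (5 expected) [8.53772384e-04 3.82168755e-02 5.05604543e+00]
tab top z (184) 444.2375886786015 y [-24.75892749  20.40424259]
```

View pics/g.png

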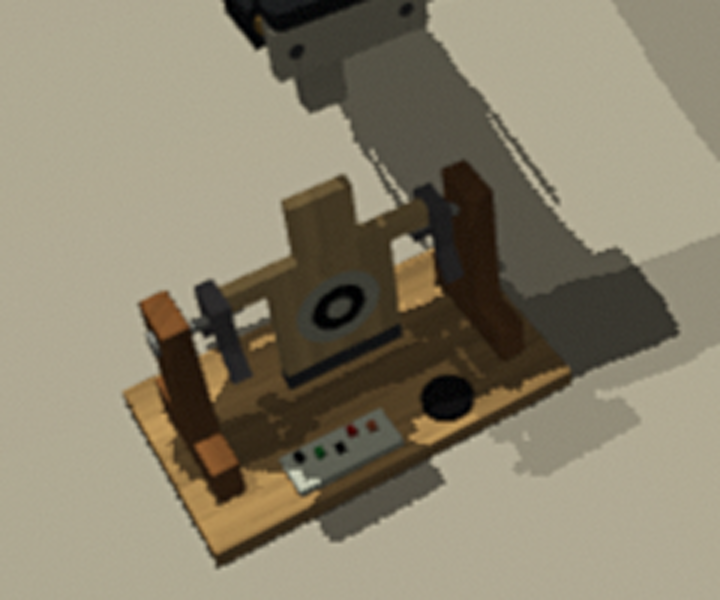

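It hangs on both pins, gripper clear above. The slight tilt (0.038 rad) may be swing, so I'll let it settle and re-check.

Request:
send_rows([
  {"offset": [0,0,-2],"turn": 0},
  {"offset": [0,0,-2],"turn": 0},
  {"offset": [0,0,-2],"turn": 0},
  {"offset": [0,0,-2],"turn": 0},
  {"offset": [0,0,-2],"turn": 0},
  {"offset": [0,0,-2],"turn": 0},
  {"offset": [0,0,-2],"turn": 0},
  {"offset": [0,0,-2],"turn": 0},
])

```text
t: 12.6
eef_pos: [0.5898, -0.1708, 0.467]
ee_rot: [3.141, 0.0, -1.408]
force: [0.7, 0.8, 0.5]
width: 0.0526
```

Request:
send_rows([
  {"offset": [0,0,0],"turn": 0},
  {"offset": [0,0,0],"turn": 0},
  {"offset": [0,0,0],"turn": 0},
  {"offset": [0,0,0],"turn": 0},
  {"offset": [0,0,0],"turn": 0},
  {"offset": [0,0,0],"turn": 0},
  {"offset": [0,0,0],"turn": 0},
  {"offset": [0,0,0],"turn": 0},
])

```text
t: 13.4
eef_pos: [0.5898, -0.1708, 0.4672]
ee_rot: [-3.142, -0.0, -1.408]
force: [0.5, 0.1, -0.8]
width: 0.0527
```

Run:
```python
from h import *
a=np.radians(9.3); M=np.array([[np.cos(a),-np.sin(a)],[np.sin(a),np.cos(a)]])
for i in range(8):
    d,im,P=snap("scene"); Q=P.reshape(-1,3); Q=Q[np.isfinite(Q[:,0])]
    L=(Q-[.5895,-.173,0])*1000; L[:,:2]=L[:,:2]@M
    A=L[(abs(L[:,1])<36)&(abs(L[:,0])<20)&(L[:,2]>45)&(L[:,2]<130)]
    k=np.linalg.lstsq(np.c_[A[:,1],A[:,2]-90,np.ones(len(A))],A[:,0],rcond=None)[0]
    T=L[(abs(L[:,1])<25)&(abs(L[:,0])<20)&(L[:,2]>150)&(L[:,2]<200)]
    print(np.round(k,3),"top z",np.percentile(T[:,2],98).round(1),"y",np.percentile(T[:,1],[1,99]).round(1))
T=Q[(abs(Q[:,0]-.574)<.03)&(abs(Q[:,1]-.272)<.05)&(Q[:,2]>.13)&(Q[:,2]<.17)]
print("plain",cv2.minAreaRect((T[:,:2]*1000).astype(np.float32)))
```

```text
[-0.     0.04   5.021] top z 184.3 y [-19.2  20.5]
[1.000e-03 4.100e-02 5.082e+00] top z 184.7 y [-19.3  20.6]
[0.    0.038 5.033] top z 184.3 y [-19.2  20.5]
[-0.     0.041  5.025] top z 184.3 y [-19.2  20.3]
[2.000e-03 3.900e-02 5.071e+00] top z 184.6 y [-19.1  20.9]
[1.000e-03 4.300e-02 5.064e+00] top z 184.3 y [-19.1  20.5]
[1.000e-03 4.100e-02 5.065e+00] top z 184.7 y [-19.1  20.4]
[2.000e-03 4.000e-02 5.066e+00] top z 184.1 y [-19.2  20.5]
plain ((573.9462890625, 272.144775390625), (42.919593811035156, 15.29944896697998), 88.49395751953125)
```

Still, seated and upright. Handing in.

```bash
python3 -c "
from station import *
print(job_done())"
```

```text
the job is handed in; nothing more can be done
None
```

I took the hinged target from the rack by its tab and lowered it between the posts in the grip. I kept hold until the pins were up in both knuckles and the wrist force showed contact (about 7 N change), then released it and backed straight up. I handed the job in at about 14 s of the 42 s allowed; no verdict was reported.

The last checks, from eight scene-camera readings taken while the target hung free:

| Check | Reading | Limit or expected |
|---|---|---|
| Tab top height | 184.1–184.7 mm | 184 mm when seated |
| Offset in x and y | under 1 mm from my estimate of the gallery's centre | 12 mm in x, 16 mm in y |
| Yaw against the gallery | about 0 rad | 0.18 rad |
| Tilt | steady, about 0.04 rad | 0.18 rad |
| Motion | no change between readings | still |
| Plain target | moved less than 1 mm from its start | 30 mm |

- **Tilt:** it did not settle to zero. The target still hung at about 0.04 rad, although it read about 0 in the grip. I read this as friction on the pins.
- **Gallery position:** the scene and top cameras disagreed by about 2.5 mm in x, so I used a value between the two.
- **Faulty number:** one tab-height reading (444 mm) had picked up the gripper. I limited the height range and measured it again.

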